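# Slide the bead post home

### The arm

A 6-joint arm with a two-finger parallel gripper is mounted at the origin on the work surface. World frame = base frame: x ahead of the robot, y to its left, z up, the work surface at z = 0. Lengths are in m, angles in rad, forces in N, time in s.
With the tool pointing down it reaches from about 0.225 to 0.875 m from the base axis. Payload 3.4 kg.
Tool frame: the origin (TCP) lies between the finger pads; the fingertips stand 8 mm ahead of it and the grasp point (between the pads) lies 11 mm behind it; z points along the fingers, y is the line along which they close (so a half turn about z gives the same grasp; the last joint's range is limited). The gripper opens to 85 mm and grips with 20 to 120 N. Pads are 22 mm wide; open, the fingers measure 114 mm over their backs; the gripper's body (76 mm by 85 mm) begins 54 mm behind the grasp point. The pads swing forward as they close: fully open they stand 13 mm farther back than shut.
Start: joints at [-1.231, 0.276, 1.505, -0, 1.361, -0.121], TCP at [0.256, -0.515, 0.215] pointing down, gripper open.
Joint ranges: [-2.89, 2.89], [-0.75, 2.08], [0.22, 2.7], [-1.18, 4.32], [0.11, 2.71], [-2.7, 2.7]. Speed limits (rad/s): [2.57, 2.57, 3.14, 3.14, 3.14, 3.14].

### API

Orientations are given as a unit quaternion [w, x, y, z].
In Python, from rig import manip, optics, finder gives the robot as it stands.
- The arm moves only by the tool servo_tool, never from a script. Its argument "increments" is a list of rows, each a list of 7 numbers: the shift along the tool's x, y, z in cm, then the turn, a rotation vector about the tool's x, y, z in degrees, then the closure, from -1 (fully open) to 1 (shut). In form: [[x, y, z, rx, ry, rz, gripper], ...]. A call has exactly 5 rows; each row shifts and turns the commanded pose from where the row before left it, along the tool's axes as they then stand; what a row does not reach is not made up. A row lasts 1/10 s, in which the tool goes at most 50 mm and 8.59 degrees, less where a joint would pass 70% of its speed; a pose out of reach is approached as far as the arm can. A call is refused whole if a number of a shift passes 5 or a number of a turn 8.59, either way. A call with a gripper value outside its range is refused whole. The fingers move at their own pace and stop on an object; "squeeze" is the grip in N (left out, the last holds). Time passes only in rows, so rows that do not move let the fingers close, or fill a call up. It gives the time, the measured TCP pose, the force, the opening and the grip force at its end, in the units of the state.
- manip.get_state(): the state, without advancing time (a new reading comes with each control period).
- optics.get_image(name): name is "scene" or "top" or "wrist"; returns the picture (420x560x3 uint8, red, green, blue); there is no depth.
- optics.get_calibration(name): a dict with "fov_y" (degrees; the focal length in pixels is half the picture's height over the tangent of half this angle, whatever the lens; pixels are square), "cx", "cy" (the principal point, pixels), "dist_coeffs" ([k1, k2, p1, p2, k3] as OpenCV has them; the pictures are not rectified), "world_to_cam" (4x4, takes a point from world to camera coordinates). Camera axes: x right, y down, z forward; pixel columns grow to the right and rows downward; lengths in m; the calibration is good to about 2 mm. A picture is of the moment at which its call begins: read the wrist's pose just before it. get_calibration takes no time and is no camera call; for the wrist camera it gives the pose at the moment of the call.
- manip.sign_off(): hands the job in; it is judged then, once.
Trained networks look in the newest picture that a camera, given by its name, has taken for a name from the list of things; names that differ only in an ending like _2 or _b are one class to them, and where a whole thing is asked for, a point or a joint stands for the part that bears it (a point fixed in the world has none). Each returns a list of dicts, best first, with "p" (0 to 1); they miss things now and then, are a little off and sometimes report something else, mostly with a low value. They report only what shows in the picture. A call takes as long as a camera call. They do not tell look-alikes from the thing itself.
- finder.silhouettes(label, camera): "region" (420x560 bool, what is visible of it) and "box" ([centre column, centre row, width, height] in pixels, round what is visible of it).
- finder.tip_of(label, camera): "at" ([column, row] in pixels: a listed point, or the origin of a listed thing).
The state is a dict: "clock": time; "qpos": joint angles; "qd": joint speeds; "effort": joint torques, N m; "position": TCP position; "ee_rot": TCP orientation; "contact_force": force on the tool from outside, world axes, zero at the start; "moment": the same for the moment, N m; "width": finger opening in m; "gripper_force": force on a finger pad.
Only numpy, scipy, OpenCV 4.12 (cv2) and the standard library are available. Lean on these libraries where they do the work, as an engineer would, in place of code of your own. Each camera call takes 0.05 s, during which the arm holds its last target. There are 200 camera calls.

### The job

The blue bead post was left out on the red mat; push it gently along the table, low on its wooden foot, until the foot is entirely inside the empty blue bay of the rack, standing upright. Do not pinch, lift or tip it, do not touch its column of beads, and leave the other posts and everything else on the table as they are.

Things in the scene. Friction and masses are not known exactly. Their poses are not given: they have to be found in the camera images.
- blue_post: the blue bead post, loose: a round pale-wood foot 60 mm across and 28 mm high, carrying a narrow column of blue beads 28 mm across, 235 mm tall in all, about 0.24 kg, centre of mass about 90 mm up. Origin: centre of the foot's underside; z up along the column. It stands on the mat in front of the rack. Slides under 1 to 3 N; tips if pushed higher than about 50 mm
- blue_beads: the blue post's column of beads with its rod, rigid on the foot: 28 mm across, 207 mm tall. Origin: on the axis at the top of the foot, 28 mm above the foot's underside; must not be touched
- blue_bay: the empty blue bay, a fixed U-shaped stall of a rack of three, open towards the robot: inside 90 mm wide, 90 mm deep; side walls 12 mm thick, 28 mm high; blue back panel 45 mm high; floor: the table, painted blue, no sill. Origin: centre of the floor, 45 mm from mouth and back; +x points into the stall, y across, z up. Stalls share one yaw, centres 122 mm apart, order varies
- yellow_post: the yellow bead post, loose: a round pale-wood foot 60 mm across and 28 mm high, carrying a narrow column of yellow beads 28 mm across, 235 mm tall in all, about 0.24 kg, centre of mass about 90 mm up. Origin: centre of the foot's underside; z up along the column. It stands in the yellow bay beside the others
- green_post: the green bead post, loose: a round pale-wood foot 60 mm across and 28 mm high, carrying a narrow column of green beads 28 mm across, 235 mm tall in all, about 0.24 kg, centre of mass about 90 mm up. Origin: centre of the foot's underside; z up along the column. It stands in the green bay beside the others
- glue_bottle: white bottle with an orange cap, loose, 52 mm across, 150 mm tall, on the robot's right. Origin: centre of its underside
- bead_jar: red jar with a yellow lid, loose, 60 mm across, 75 mm tall, on the robot's left. Origin: centre of its underside
- brush_cup: blue cup holding three paint brushes, loose, 76 mm across, 100 mm tall, about 190 mm with the brushes, far right. Origin: centre of its underside
- clip_strand: green clip with a straight strand of nine beads, loose, 20 x 30 mm, 35 mm high, the strand reaching 100 mm along +y, near left. Origin: centre of the clip's underside
Things that resemble listed ones, but are neither listed nor needed, are in the scene too. Leave any purple look-alike of the green_post alone.

How it is judged:
By the outcome, as a careful person would: the job done as asked, in the order asked, and still so for the second after the job is handed in, with the robot touching nothing.
It also fails if it takes over 64 s, if anything falls off the work surface, if the arm or the gripper's body presses on something with over 40 N, if the wrist force passes 120 N, or if a joint passes its speed limit or range.

## Working session

There is one attempt and no reset: what is moved stays moved. The work goes in short steps, Python scripts to look and compute and a tool call to move; the robot and the scene stay as the last step left them, time stands still between calls to the robot, and variables do not carry over. Pictures are saved under pics/ and viewed, at most 10 in all, crops included, and the job is handed in when it is done.

Besides the shell and the picture viewer there is one more tool, called after "Emit:" as name(argument=value, ...), one argument or row to a line, values as JSON. servo_tool: Moves the arm, as the interface text tells. Its arguments: {"type":"object","properties":{"increments":{"type":"array","items":{"type":"array","items":{"type":"number"}}},"squeeze":{"type":"number"}},"required":["increments"]}

```bash
mkdir -p pics; cat > h.py <<'E'
import numpy as np,cv2
from rig import manip,optics,finder
def ray(cam,uv,z):
    c=optics.get_calibration(cam);f=210/np.tan(np.radians(c["fov_y"]/2))
    K=np.array([[f,0,c["cx"]],[0,f,c["cy"]],[0,0,1]])
    n=cv2.undistortPoints(np.array([[uv]],float),K,np.array(c["dist_coeffs"]))[0,0]
    T=np.linalg.inv(np.array(c["world_to_cam"]));d=T[:3,:3]@[n[0],n[1],1];o=T[:3,3]
    return o+d*(z-o[2])/d[2]
def proj(cam,P):
    c=optics.get_calibration(cam);f=210/np.tan(np.radians(c["fov_y"]/2))
    K=np.array([[f,0,c["cx"]],[0,f,c["cy"]],[0,0,1]]);W=np.array(c["world_to_cam"])
    return cv2.projectPoints(np.atleast_2d(P).astype(float),cv2.Rodrigues(W[:3,:3])[0],W[:3,3],K,np.array(c["dist_coeffs"]))[0][:,0]
def save(cam,name):
    im=optics.get_image(cam);cv2.imwrite(f"pics/{name}.png",im[:,:,::-1]);return im
E
python3 - <<'E'
from h import *
a=save("scene","s1");b=save("top","t1")
for n in ["blue_post","blue_bay","yellow_post","green_post","glue_bottle","bead_jar","brush_cup","clip_strand"]:
  for cam in ["top","scene"]:
    for r in finder.tip_of(n,cam)[:3]:
        print(n,cam,round(r["p"],2),np.round(r["at"],1),np.round(ray(cam,r["at"],0),3))
s=manip.get_state();print(s["clock"],s["position"],s["ee_rot"],s["width"])
E
```

```text
blue_post top 0.82 [202.9 223.7] [0.473 0.148 0.   ]
blue_post top 0.37 [428.6 141.4] [ 0.693 -0.397  0.   ]
blue_post scene 0.68 [357.9 212.8] [0.602 0.172 0.   ]
blue_post scene 0.58 [327.  182.4] [0.456 0.163 0.   ]
blue_bay top 0.77 [303.5 162.6] [ 0.629 -0.088  0.   ]
blue_bay scene 0.77 [284.7 260.1] [ 0.639 -0.087  0.   ]
yellow_post top 0.97 [252.  169.4] [0.608 0.036 0.   ]
yellow_post scene 0.6 [320.3 234.7] [0.615 0.038 0.   ]
green_post top 0.9 [147.6 155.2] [0.635 0.288 0.   ]
green_post top 0.6 [199.4 167.4] [ 0.609  0.163 -0.   ]
green_post scene 0.68 [356.5 212.6] [0.599 0.169 0.   ]
green_post scene 0.65 [397.5 202. ] [0.627 0.293 0.   ]
green_post scene 0.65 [327.9 183.8] [0.463 0.162 0.   ]
glue_bottle top 0.89 [407.  231.2] [ 0.469 -0.339  0.   ]
glue_bottle scene 0.69 [168.3 256.6] [ 0.472 -0.346  0.   ]
bead_jar top 0.86 [124.8 204.6] [0.513 0.333 0.   ]
bead_jar scene 0.68 [378.3 175.3] [0.51  0.312 0.   ]
brush_cup top 0.93 [428.3 142.1] [ 0.691 -0.396  0.   ]
brush_cup scene 0.91 [182.7 330.3] [ 0.693 -0.396  0.   ]
clip_strand top 0.73 [303.1 163.7] [ 0.627 -0.088  0.   ]
clip_strand top 0.64 [124.1 275.2] [0.348 0.322 0.   ]
clip_strand top 0.29 [199.5 162.5] [0.621 0.163 0.   ]
clip_strand scene 0.53 [350.7 141.8] [0.341 0.328 0.   ]
clip_strand scene 0.49 [356.5 213.9] [0.603 0.166 0.   ]
clip_strand scene 0.19 [165.2 256.4] [ 0.467 -0.353  0.   ]
0.9 [ 0.25569027 -0.51505096  0.21535394] [6.06050378e-05 9.73574241e-01 2.28370735e-01 6.57471603e-06] 0.08512715746060096
```

View pics/s1.png

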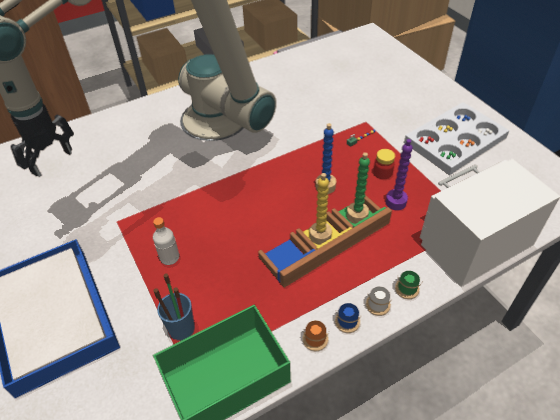

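View pics/t1.png

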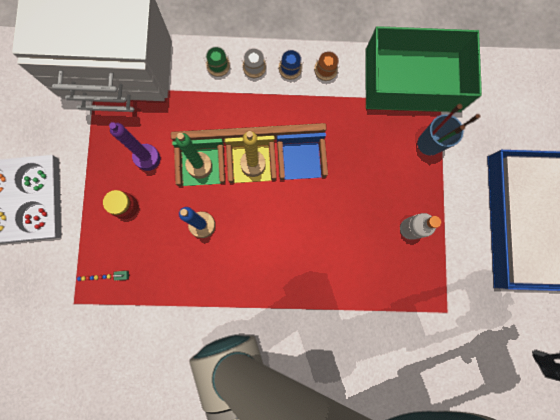

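The scene shows the blue post at top pixel (202,224), scene (327,182). The other posts are green at top (198,167), yellow at (252,169) and the purple look-alike at (147,155). Only the post on the open mat is blue, so it is the one meant. The empty blue bay is at top (302,160). I'll confirm with a crop and measure the foot and bay.

```bash
cat > m.py <<'E'
from h import *
def foot(im,guess):
    hsv=cv2.cvtColor(im,cv2.COLOR_RGB2HSV)
    u,v=proj("top",[guess[0],guess[1],.028])[0].round().astype(int)
    m=cv2.inRange(hsv,(8,30,120),(28,170,255));k=np.zeros_like(m);k[v-24:v+25,u-24:u+25]=1;m*=k
    # fit: foot top + side seen; compare the mask with projected cylinder via xy search
    from scipy.optimize import minimize
    blue=cv2.inRange(hsv,(95,60,20),(130,255,255))*k
    obs=((m>0)).astype(float)
    a=np.linspace(0,2*np.pi,40);c=np.c_[np.cos(a)*.03,np.sin(a)*.03]
    def cost(p):
        P=np.vstack([np.c_[p+c,0*a],np.c_[p+c,0*a+.028]])
        h=cv2.convexHull((proj("top",P)*16).round().astype(np.int32))
        t=np.zeros(im.shape[:2],np.uint8);cv2.fillConvexPoly(t,h,1,shift=4)
        return -((t>0)&(obs>0)).sum()+.9*((t>0)&(obs==0)&(blue==0)).sum()
    g=[(cost(np.array(guess[:2])+[i*.002,j*.002]),i,j) for i in range(-10,11) for j in range(-10,11)]
    b=min(g)[0];s=[x for x in g if x[0]<=b+3];d=np.mean(s,0)[1:]*.002
    return np.array(guess[:2])+d,b,int((obs>0).sum())
E
python3 - <<'E'
from m import *
im=cv2.imread("pics/t1.png")[:,:,::-1].copy()
print(foot(im,[.473,.146]))
hsv=cv2.cvtColor(im,cv2.COLOR_RGB2HSV)
m=cv2.inRange(hsv,(100,120,100),(125,255,255));m[:,:275]=0;m[:,335:]=0;m[:139]=0;m[190:]=0
c=max(cv2.findContours(m,0,2)[0],key=cv2.contourArea)
q=cv2.boxPoints(cv2.minAreaRect(c));print(q)
P=np.array([ray("top",x,0) for x in q]);print(P.round(4),P.mean(0))
cr=cv2.resize(im[100:260,100:340],(800,533),interpolation=cv2.INTER_CUBIC)
cv2.imwrite("pics/c1.png",cr[:,:,::-1])
E
```

```text
(array([0.472, 0.152]), np.float64(-233.8), 353)
[[282.58365 144.33853]
 [318.38132 142.10117]
 [320.54086 176.65372]
 [284.7432  178.89108]]
[[ 0.6735 -0.0364  0.    ]
 [ 0.6822 -0.1242  0.    ]
 [ 0.5957 -0.1305  0.    ]
 [ 0.5874 -0.0437  0.    ]] [ 0.63469577 -0.08372637  0.        ]
```

View pics/c1.png

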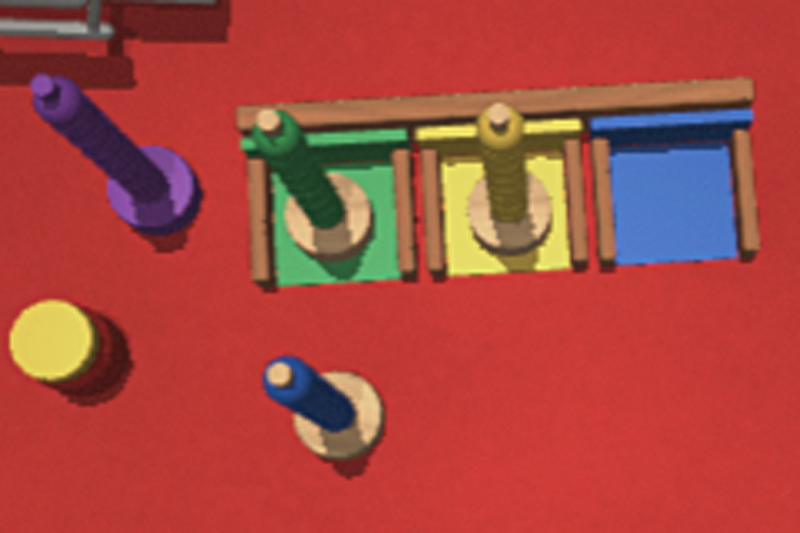

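The crop confirms it: the blue post's wooden foot is at crop (340,413), top px (202,224), and the blue bay is empty at crop (672,205). The foot is at about (0.472, 0.149), the bay centre at about (0.633, -0.085), and the bay's +x heads about +5°.

The plan is to tilt the hand back and set the fingers about 42 mm apart as a low cradle. I'll push along −y, then reposition and push into the bay. First I rise and yaw.

Emit:
servo_tool(
  increments=[
    [0,0,-2,0,0,-8.3,0],
    [0,0,-2,0,0,-8.3,0],
    [0,0,-2,0,0,-8.3,0],
    [0,0,-2,0,0,-8.3,0],
    [0,0,-2,0,0,-8.3,0],
  ],
)

```text
clock: 1.4
position: [0.2556, -0.515, 0.3162]
ee_rot: [0.0, 0.828, 0.561, -0.0]
contact_force: [0.0, 0.6, -0.0]
width: 0.0427
gripper_force: 0.0
```

Emit:
servo_tool(
  increments=[
    [0,0,0,0,0,-8.3,0],
    [0,0,0,0,0,-8.3,0],
    [0,0,0,0,0,-8.3,0],
    [4,0.5,0,0,0,0,0],
    [4,0.5,0,0,0,0,0],
  ],
)

```text
clock: 1.9
position: [0.2617, -0.4343, 0.3145]
ee_rot: [-0.0, 0.69, 0.724, 0.0]
contact_force: [0.2, -0.6, 0.4]
width: 0.0429
gripper_force: 0.0
```

Emit:
servo_tool(
  increments=[
    [4.8,1.5,0,0,0,0,0],
    [4.8,1.5,0,0,0,0,0],
    [4.8,1.5,0,0,0,0,0],
    [4.8,1.5,0,0,0,0,0],
    [4.8,1.5,0,0,0,0,0],
  ],
)

```text
clock: 2.4
position: [0.3246, -0.1908, 0.3155]
ee_rot: [0.001, 0.69, 0.724, 0.0]
contact_force: [1.1, 0.3, 0.3]
width: 0.0427
gripper_force: 0.0
```

Emit:
servo_tool(
  increments=[
    [4.8,1.5,0,0,0,0,0],
    [4.8,1.5,0,0,0,0,0],
    [4.8,1.5,0,0,0,0,0],
    [4.8,1.5,0,0,0,0,0],
    [4.8,1.5,0,0,0,0,0],
  ],
)

```text
clock: 2.9
position: [0.3874, 0.0513, 0.3157]
ee_rot: [0.001, 0.69, 0.724, 0.0]
contact_force: [1.6, -0.8, 0.1]
width: 0.0426
gripper_force: 0.0
```

Emit:
servo_tool(
  increments=[
    [4.8,1.5,0,0,0,0,0],
    [4.8,1.5,0,0,0,0,0],
    [4.8,1.5,0,0,0,0,0],
    [4.8,1.5,0,0,0,0,0],
    [0,0,0,0,0,0,0],
  ],
)

```text
clock: 3.4
position: [0.4386, 0.2485, 0.3144]
ee_rot: [-0.001, 0.687, 0.726, 0.001]
contact_force: [-0.9, -0.8, -0.2]
width: 0.0427
gripper_force: 0.0
```

Emit:
servo_tool(
  increments=[
    [0,0,0,0,-7,0,0],
    [0,0,0,0,-7,0,0],
    [0,0,0,0,-7,0,0],
    [0,0,0,0,-7,0,0],
    [0,0,0,0,-7,0,0],
  ],
)

```text
clock: 3.9
position: [0.4379, 0.2426, 0.3163]
ee_rot: [0.22, 0.658, 0.69, -0.208]
contact_force: [1.0, 0.4, -0.6]
width: 0.0424
gripper_force: 0.0
```

Emit:
servo_tool(
  increments=[
    [-1.3,1,0.9,0,0,0,0],
    [-1.3,1,0.9,0,0,0,0],
    [-1.3,0.9,0.9,0,0,0,0],
    [0,0,0,0,0,0,0],
    [0,0,0,0,0,0,0],
  ],
)

```text
clock: 4.4
position: [0.469, 0.1956, 0.3161]
ee_rot: [0.217, 0.659, 0.69, -0.207]
contact_force: [-0.8, -0.2, 0.2]
width: 0.0427
gripper_force: 0.0
```

```bash
python3 - <<'E'
from m import *
from scipy.spatial.transform import Rotation as R
s=manip.get_state();q=s["ee_rot"];print(s["position"],R.from_quat([q[1],q[2],q[3],q[0]]).as_matrix().round(3).tolist(),s["qpos"].round(2))
im=save("top","t2");save("wrist","w2");print(ray("top",[202,223.5],.028),ray("top",[202,224],.0))
for u in [(203,217.5)]:print(ray("top",u,.028))
for r in finder.tip_of("blue_post","wrist")[:2]:print(r["p"],r["at"],ray("wrist",r["at"],0))
for r in finder.tip_of("blue_post","top")[:2]:print(r["p"],r["at"],ray("top",r["at"],0))
E
```

```text
[0.46896845 0.19561853 0.31606233] [[-0.038, 0.999, 0.027], [0.819, 0.046, -0.572], [-0.573, 0.001, -0.82]] [ 0.62  0.33  1.35 -0.52  1.79  0.54]
[0.47038488 0.14540059 0.028     ] [0.47209622 0.14965681 0.        ]
[0.48432781 0.14382874 0.028     ]
0.69 [270.4, 73.0] [0.46475026 0.14299442 0.        ]
0.92 [201.6, 224.5] [0.47088217 0.15053533 0.        ]
```

View pics/w2.png

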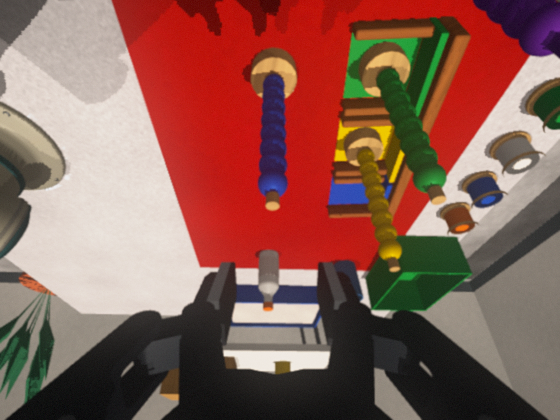

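```bash
python3 - <<'E'
from m import *
W=np.linalg.inv(np.array(optics.get_calibration("wrist")["world_to_cam"]));p=manip.get_state()["position"]
print(W[:3,3]-p,W[:3,3])
print(ray("wrist",[273,73],.028),ray("wrist",[273,73],.014))
im=cv2.imread("pics/w2.png");hsv=cv2.cvtColor(im,cv2.COLOR_BGR2HSV)
m=cv2.inRange(hsv,(8,30,60),(28,190,255));m[110:]=0;m[:, :240]=0;m[:,310:]=0
ys,xs=np.nonzero(m);print(xs.min(),xs.max(),ys.min(),ys.max())
a=np.linspace(0,6.28,60)
for c in [(.465,.145),(.47,.145),(.47,.149),(.468,.147)]:
  P=np.array([[c[0]+.03*np.cos(t),c[1]+.03*np.sin(t),z] for t in a for z in(0,.028)]);u=proj("wrist",P);v=proj("top",P)
  print(c,u.min(0),u.max(0),v.min(0),v.max(0))
im=cv2.imread("pics/t1.png");hsv=cv2.cvtColor(im,cv2.COLOR_BGR2HSV)
m=cv2.inRange(hsv,(8,30,100),(28,170,255));m[245:]=0;m[:205]=0;m[:,:180]=0;m[:,220:]=0
n,l,st,_=cv2.connectedComponentsWithStats(m);print(st)
E
```

```text
[-0.0064364   0.15603572  0.08451535] [0.46230893 0.35300766 0.40026321]
[0.46785311 0.15799837 0.028     ] [0.46806162 0.1506645  0.014     ]
251 296 48 97
(0.465, 0.145) [247.18958457  48.69290595] [293.56767579 103.3808953 ] [188.89440749 212.8950006 ] [216.57350704 239.73868221]
(0.47, 0.145) [251.07889057  48.88974217] [297.42393219 103.53878393] [189.01764798 210.74951593] [216.67239531 237.61486587]
(0.47, 0.149) [251.02614526  45.61809731] [297.74894719 100.91702278] [187.26389396 210.69851665] [214.97694828 237.56844852]
(0.468, 0.147) [249.49097045  47.1810681 ] [296.03755756 102.16919444] [188.09130489 211.58187327] [215.78494552 238.44084584]
[[     0      0    560    420 234825]
 [   180    209      8      7     39]
 [   188    212     27     25    336]]
```

Emit:
servo_tool(
  increments=[
    [3,-0.2,3.2,0,0,0,0],
    [2.5,0,3.55,0,0,0,0],
    [2.5,0,3.55,0,0,0,0],
    [2.5,0,3.55,0,0,0,0],
    [2.5,0,3.55,0,0,0,0],
  ],
)

```text
clock: 5.1
position: [0.4665, 0.2041, 0.097]
ee_rot: [0.218, 0.658, 0.691, -0.207]
contact_force: [1.4, -0.9, 0.4]
width: 0.0426
gripper_force: 0.0
```

Emit:
servo_tool(
  increments=[
    [1.2,0,1.7,0,0,0,0],
    [1.2,0,1.7,0,0,0,0],
    [1,0,1.5,0,0,0,0],
    [0,0,0,0,0,0,0],
    [0,0,0,0,0,0,0],
  ],
)

```text
clock: 5.6
position: [0.4667, 0.2035, 0.039]
ee_rot: [0.218, 0.657, 0.691, -0.208]
contact_force: [0.5, -0.2, 0.0]
width: 0.0427
gripper_force: 0.0
```

```bash
python3 - <<'E'
from m import *
save("scene","s3");a=save("top","t3");im=np.vstack([cv2.imread("pics/s3.png")[110:250,230:470],cv2.imread("pics/t3.png")[130:290,90:330]])
cv2.imwrite("pics/c3.png",cv2.resize(im,None,fx=2,fy=2))
print(manip.get_state()["position"])
E
```

```text
[0.46725866 0.2037987  0.03977889]
```

View pics/c3.png

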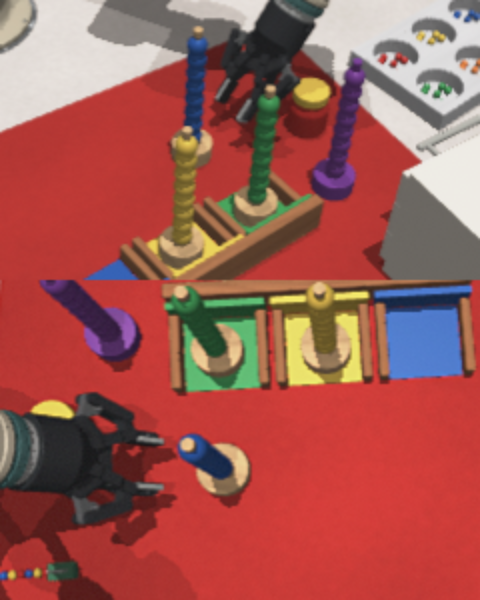

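The fingers straddle the foot's line, with the foot at crop (223,470) and the tips at (150,438) and (150,488), clear of the jar. I go down the last bit and start pushing.

Emit:
servo_tool(
  increments=[
    [0.5,0.1,0.8,0,0,0,0],
    [0.5,0.1,0.7,0,0,0,0],
    [-0.41,0,0.29,0,0,0,0],
    [-0.41,0,0.29,0,0,0,0],
    [-0.41,0,0.29,0,0,0,0],
  ],
)

```text
clock: 6.2
position: [0.4693, 0.1872, 0.0208]
ee_rot: [0.218, 0.658, 0.691, -0.208]
contact_force: [0.4, -0.5, -0.2]
width: 0.0427
gripper_force: 0.0
```

Emit:
servo_tool(
  increments=[
    [-0.41,0,0.29,0,0,0,0],
    [-0.41,0,0.29,0,0,0,0],
    [-0.41,0,0.29,0,0,0,0],
    [-0.41,0,0.29,0,0,0,0],
    [-0.41,0,0.29,0,0,0,0],
  ],
)

```text
clock: 6.7
position: [0.4706, 0.1623, 0.0206]
ee_rot: [0.218, 0.658, 0.691, -0.207]
contact_force: [0.5, 0.1, -0.6]
width: 0.0424
gripper_force: 0.0
```

```bash
python3 - <<'E'
from m import *
save("scene","s4");a=save("top","t4");im=np.vstack([cv2.imread("pics/s4.png")[110:250,230:470],cv2.imread("pics/t4.png")[130:290,90:330]])
cv2.imwrite("pics/c4.png",cv2.resize(im,None,fx=2,fy=2))
s=manip.get_state();print(s["position"],s["contact_force"])
E
```

```text
[0.47038068 0.16201506 0.0206465 ] [-1.0367548  -0.01702528  0.83550801]
```

View pics/c4.png

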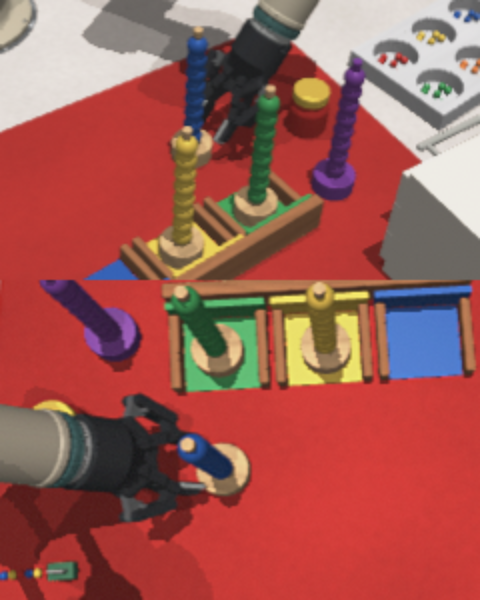

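```bash
python3 - <<'E'
from m import *
for n in ("t1","t3","t4"):
  im=cv2.imread(f"pics/{n}.png");hsv=cv2.cvtColor(im,cv2.COLOR_BGR2HSV)
  m=cv2.inRange(hsv,(8,30,100),(28,170,255));m[245:]=0;m[:205]=0;m[:,:183]=0;m[:,225:]=0
  l,k,st,_=cv2.connectedComponentsWithStats(m);print(n,st[1:])
a=cv2.imread("pics/t4.png")[195:255,150:230];b=cv2.imread("pics/s4.png")[120:200,300:380]
cv2.imwrite("pics/c5.png",np.hstack([cv2.resize(a,(420,315),interpolation=3),cv2.resize(b,(315,315),interpolation=3)]))
p=manip.get_state()["position"];print(((proj("top",p)[0]-[150,195])*5.25).round(),((proj("scene",p)[0]-[300,120])*3.94+[420,0]).round())
E
```

```text
t1 [[183 209   5   7  26]
 [188 212  27  25 336]]
t3 [[183 209   5   7  26]
 [188 212  27  25 337]]
t4 [[183 209   5   7  26]
 [188 212  27  26 337]]
[238. 150.] [537. 238.]
```

View pics/c5.png

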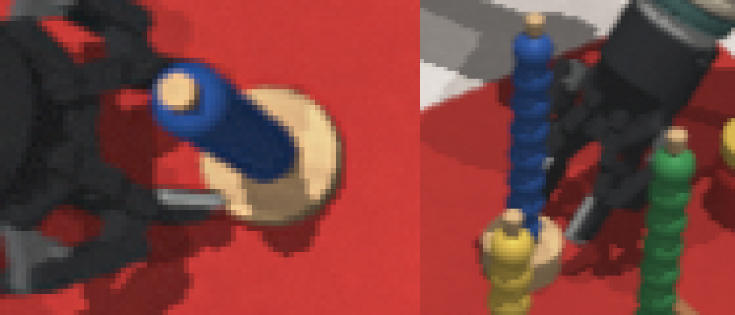

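The foot has not moved yet; the fingertips are just reaching its edge at crop (225,203). To give the column more room I back off 1 cm and tilt the hand another 10°.

Emit:
servo_tool(
  increments=[
    [0.8,0,-0.6,0,0,0,0],
    [0,0,0,0,-5,0,0],
    [0,0,0,0,-5,0,0],
    [-0.35,0,0.35,0,0,0,0],
    [-0.35,0,0.35,0,0,0,0],
  ],
)

```text
clock: 7.3
position: [0.4705, 0.1635, 0.0204]
ee_rot: [0.277, 0.637, 0.67, -0.264]
contact_force: [0.1, -0.3, -0.6]
width: 0.0428
gripper_force: 0.0
```

Emit:
servo_tool(
  increments=[
    [-0.35,0,0.35,0,0,0,0],
    [-0.35,0,0.35,0,0,0,0],
    [-0.35,0,0.35,0,0,0,0],
    [-0.35,0,0.35,0,0,0,0],
    [-0.35,0,0.35,0,0,0,0],
  ],
)

```text
clock: 7.8
position: [0.4719, 0.1375, 0.0212]
ee_rot: [0.277, 0.637, 0.669, -0.264]
contact_force: [0.6, 0.1, 0.1]
width: 0.0426
gripper_force: 0.0
```

```bash
python3 - <<'E'
from m import *
save("scene","s6");save("top","t6")
s=manip.get_state();p=s["position"];print(p,s["contact_force"])
for r in finder.tip_of("blue_post","top")[:2]:print(r["p"],r["at"],ray("top",r["at"],0))
a=cv2.imread("pics/t6.png")[195:255,160:240];b=cv2.imread("pics/s6.png")[120:200,290:370]
cv2.imwrite("pics/c6.png",np.hstack([cv2.resize(a,(420,315),interpolation=3),cv2.resize(b,(315,315),interpolation=3)]))
E
```

```text
[0.47163745 0.13726173 0.02114778] [ 0.04256017  0.293811   -0.8401635 ]
0.93 [204.0, 224.7] [0.47056804 0.14487066 0.        ]
```

View pics/c6.png

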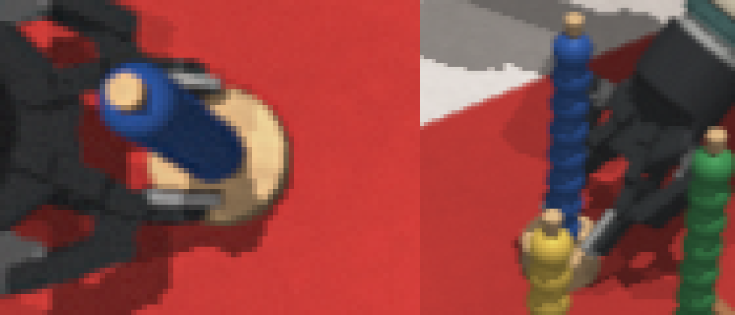

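```bash
python3 - <<'E'
from m import *
for uv in [(202.3,233.1),(201.9,211.2)]:
  for z in (0,.01,.02,.03,.04,.05):
    P=ray("top",uv,z);print(z,P.round(4),((proj("scene",P)[0]-[290,120])*3.94+[420,0]).round(),)
E
```

```text
0 [0.4506 0.1478 0.    ] [545. 248.]
0.01 [0.4498 0.1463 0.01  ] [543. 239.]
0.02 [0.449  0.1448 0.02  ] [541. 230.]
0.03 [0.4482 0.1433 0.03  ] [540. 220.]
0.04 [0.4474 0.1417 0.04  ] [538. 211.]
0.05 [0.4466 0.1402 0.05  ] [536. 201.]
0 [0.5026 0.1515 0.    ] [587. 290.]
0.01 [0.5013 0.1499 0.01  ] [585. 280.]
0.02 [0.5    0.1483 0.02  ] [583. 270.]
0.03 [0.4986 0.1468 0.03  ] [581. 260.]
0.04 [0.4973 0.1452 0.04  ] [579. 250.]
0.05 [0.496  0.1437 0.05  ] [576. 240.]
```

The fingertips are passing above the foot: by triangulation the tips are at z≈0.038 with no force, and the foot is unmoved. I retreat straight back, then lower.

Emit:
servo_tool(
  increments=[
    [0.7,0,-0.7,0,0,0,0],
    [0.7,0,-0.7,0,0,0,0],
    [0.7,0,-0.7,0,0,0,0],
    [0,0,0,0,0,0,0],
    [0.5,0,0.5,0,0,0,0],
  ],
)

```text
clock: 8.45
position: [0.4709, 0.1688, 0.0141]
ee_rot: [0.278, 0.637, 0.669, -0.263]
contact_force: [0.4, 0.1, 0.3]
width: 0.0426
gripper_force: 0.0
```

Emit:
servo_tool(
  increments=[
    [0.2,0,0.2,0,0,0,0],
    [0.2,0,0.2,0,0,0,0],
    [0.1,0,0.1,0,0,0,0],
    [0,0,0,0,0,0,0],
    [0,0,0,0,0,0,0],
  ],
)

```text
clock: 8.95
position: [0.4704, 0.1676, 0.0068]
ee_rot: [0.277, 0.637, 0.669, -0.264]
contact_force: [0.7, 0.4, -0.7]
width: 0.0429
gripper_force: 0.0
```

```bash
python3 - <<'E'
from m import *
save("scene","s7");save("top","t7");save("wrist","w7")
s=manip.get_state();p=s["position"];print(p,s["contact_force"])
for r in finder.tip_of("blue_post","top")[:2]:print(r["p"],r["at"],ray("top",r["at"],0))
a=cv2.imread("pics/t7.png")[195:255,150:230];b=cv2.imread("pics/s7.png")[120:200,290:370]
cv2.imwrite("pics/c7.png",np.hstack([cv2.resize(a,(420,315),interpolation=3),cv2.resize(b,(380,380),interpolation=3)[:315]]))
E
```

```text
[0.47046241 0.16778921 0.00690547] [-0.45590765  0.35379221 -0.37084581]
0.73 [201.8, 225.5] [0.46852234 0.14994252 0.        ]
0.53 [301.9, 158.5] [ 0.6394711 -0.084417   0.       ]
```

View pics/c7.png

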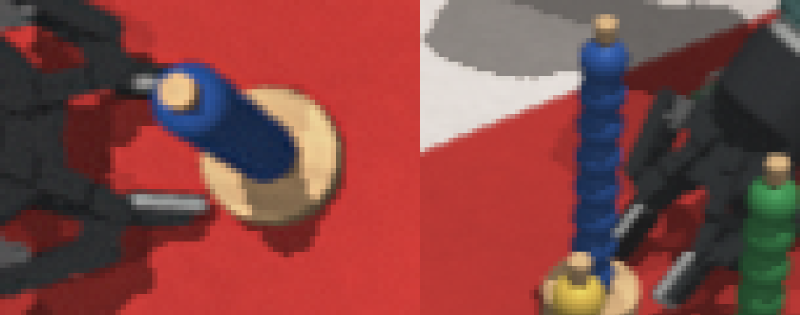

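```bash
python3 - <<'E'
from m import *
p=manip.get_state()["position"]
for z in (0,.01,.02,.03,.04):
    P=ray("top",(189.6,234.2),z);print(z,P.round(4),((proj("scene",P)[0]-[290,120])*4.75+[420,0]).round(),)
for z in (0,.01,.02,.03):
  P=ray("scene",(340.5,183.8),z);print(z,P.round(4))
E
```

```text
0 [0.4472 0.1774 0.    ] [607. 279.]
0.01 [0.4464 0.1756 0.01  ] [605. 268.]
0.02 [0.4456 0.1738 0.02  ] [603. 257.]
0.03 [0.4449 0.1719 0.03  ] [600. 246.]
0.04 [0.4441 0.1701 0.04  ] [598. 235.]
0 [0.4817 0.1939 0.    ]
0.01 [0.4896 0.1879 0.01  ]
0.02 [0.4974 0.1819 0.02  ]
0.03 [0.5053 0.1759 0.03  ]
```

Emit:
servo_tool(
  increments=[
    [0.2,0,0.2,0,0,0,0],
    [0.15,0,0.15,0,0,0,0],
    [0.15,0,0.15,0,0,0,0],
    [0.1,0,0.1,0,0,0,0],
    [0,0,0,0,0,0,0],
  ],
)

```text
clock: 9.65
position: [0.4702, 0.1677, -0.002]
ee_rot: [0.277, 0.637, 0.669, -0.264]
contact_force: [0.1, 0.1, -0.4]
width: 0.0427
gripper_force: 0.0
```

Emit:
servo_tool(
  increments=[
    [-0.3,0,0.3,0,0,0,0],
    [-0.3,0,0.3,0,0,0,0],
    [-0.3,0,0.3,0,0,0,0],
    [-0.3,0,0.3,0,0,0,0],
    [-0.3,0,0.3,0,0,0,0],
  ],
)

```text
clock: 10.15
position: [0.4716, 0.1464, -0.0017]
ee_rot: [0.277, 0.637, 0.669, -0.264]
contact_force: [0.3, 1.9, -0.1]
width: 0.0426
gripper_force: 0.8
```

```bash
python3 - <<'E'
from m import *
save("scene","s8");save("top","t8")
s=manip.get_state();p=s["position"];print(p,s["contact_force"],s["moment"])
for n in ("t7","t8"):
  im=cv2.imread(f"pics/{n}.png");hsv=cv2.cvtColor(im,cv2.COLOR_BGR2HSV)
  m=cv2.inRange(hsv,(8,30,100),(28,170,255));m[245:]=0;m[:205]=0;m[:,:183]=0;m[:,225:]=0
  l,k,st,_=cv2.connectedComponentsWithStats(m);print(n,st[1:].tolist())
E
```

```text
[ 0.47152008  0.14593299 -0.00154924] [ 0.74587042 -0.07091798 -0.03275598] [0.32300227 0.03122575 0.01242121]
t7 [[183, 209, 5, 7, 26], [188, 212, 27, 26, 338]]
t8 [[190, 207, 7, 7, 39], [195, 210, 27, 26, 334]]
```

The cradle now pushes the foot: it moved 16 mm at about 1.9 N. I continue.

Emit:
servo_tool(
  increments=[
    [-0.4,0,0.4,0,0,0,0],
    [-0.5,0,0.5,0,0,0,0],
    [-0.6,0,0.6,0,0,0,0],
    [-0.6,0,0.6,0,0,0,0],
    [-0.6,0,0.6,0,0,0,0],
  ],
)

```text
clock: 10.75
position: [0.4732, 0.1076, -0.0017]
ee_rot: [0.277, 0.637, 0.669, -0.264]
contact_force: [-0.7, 1.8, 0.2]
width: 0.0424
gripper_force: 1.0
```

Emit:
servo_tool(
  increments=[
    [-0.6,0,0.6,0,0,0,0],
    [-0.6,0,0.6,0,0,0,0],
    [-0.6,0,0.6,0,0,0,0],
    [-0.6,0,0.6,0,0,0,0],
    [-0.6,0,0.6,0,0,0,0],
  ],
)

```text
clock: 11.25
position: [0.4754, 0.0654, -0.0017]
ee_rot: [0.277, 0.637, 0.669, -0.264]
contact_force: [0.2, 1.8, -0.5]
width: 0.0426
gripper_force: 1.0
```

```bash
python3 - <<'E'
from m import *
save("scene","s9");save("top","t9")
s=manip.get_state();p=s["position"];print(p,s["contact_force"],s["qpos"].round(2))
for r in finder.tip_of("blue_post","top")[:2]:print(r["p"],r["at"],ray("top",r["at"],0))
im=np.vstack([cv2.imread("pics/s9.png")[110:250,230:470],cv2.imread("pics/t9.png")[130:290,90:330]])
cv2.imwrite("pics/c9.png",cv2.resize(im,None,fx=2,fy=2))
E
```

```text
[ 0.474933    0.06463274 -0.00144466] [0.47886003 0.73230873 0.88134969] [ 0.5   0.63  1.89 -0.76  1.16  0.97]
0.68 [240.3, 221.6] [0.48040536 0.05954426 0.        ]
```

View pics/c9.png

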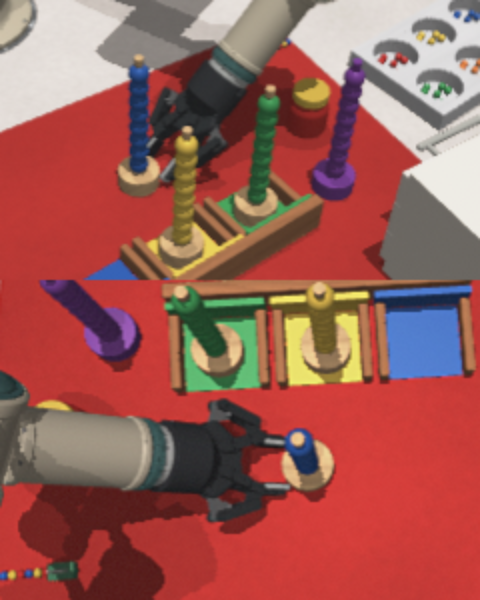

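The picture shows the post upright in the cradle, foot at crop (307,465), moving freely toward the blue bay. I continue.

Emit:
servo_tool(
  increments=[
    [-0.5,0,0.5,0,0,0,0],
    [-0.6,0,0.6,0,0,0,0],
    [-0.6,0,0.6,0,0,0,0],
    [-0.6,0,0.6,0,0,0,0],
    [-0.6,0,0.6,0,0,0,0],
  ],
)

```text
clock: 11.9
position: [0.4772, 0.0243, -0.0018]
ee_rot: [0.277, 0.637, 0.669, -0.264]
contact_force: [0.0, 1.1, -0.7]
width: 0.0431
gripper_force: 0.8
```

Emit:
servo_tool(
  increments=[
    [-0.6,0,0.6,0,0,0,0],
    [-0.6,0,0.6,0,0,0,0],
    [-0.6,0,0.6,0,0,0,0],
    [-0.6,0,0.6,0,0,0,0],
    [-0.6,0,0.6,0,0,0,0],
  ],
)

```text
clock: 12.4
position: [0.4794, -0.018, -0.0017]
ee_rot: [0.277, 0.637, 0.669, -0.264]
contact_force: [1.0, 0.8, -1.3]
width: 0.0427
gripper_force: 0.7
```

Emit:
servo_tool(
  increments=[
    [-0.6,0,0.6,0,0,0,0],
    [-0.6,0,0.6,0,0,0,0],
    [-0.6,0,0.6,0,0,0,0],
    [-0.5,0,0.5,0,0,0,0],
    [-0.3,0,0.3,0,0,0,0],
  ],
)

```text
clock: 12.9
position: [0.4811, -0.0547, -0.0017]
ee_rot: [0.277, 0.637, 0.669, -0.264]
contact_force: [-0.5, 0.1, -1.0]
width: 0.0426
gripper_force: 0.7
```

```bash
cat > f.py <<'E'
from m import *
import sys
im=save("top",sys.argv[1]);s=manip.get_state();p=s["position"];print(s["clock"],p.round(4),s["ee_rot"].round(3),s["contact_force"].round(1),s["qpos"].round(2))
g=None
for r in finder.tip_of("blue_post","top")[:2]:
    w=ray("top",r["at"],0);print(round(r["p"],2),r["at"],w.round(4))
    if g is None:g=w
hsv=cv2.cvtColor(im,cv2.COLOR_RGB2HSV);u,v=proj("top",[g[0],g[1],.014])[0].round().astype(int)
m=cv2.inRange(hsv,(8,30,100),(28,170,255));k=np.zeros_like(m);k[v-20:v+21,u-20:u+21]=1
l,_,st,_=cv2.connectedComponentsWithStats(m*k);b=max(st[1:],key=lambda t:t[4]);print("mask",b)
a=np.linspace(0,6.28,90);best=[]
for i in range(-12,13):
  for j in range(-12,13):
    c=g[:2]+[i*.001,j*.001]
    q=proj("top",np.array([[c[0]+.03*np.cos(t),c[1]+.03*np.sin(t),z] for t in a for z in(0,.028)]))
    e=np.r_[q.min(0)+.0-b[:2],q.max(0)-(b[:2]+b[2:4])]
    best.append((e@e,*c))
best.sort();B=np.mean(best[:5],0);c=B[1:];t=np.radians(5);o=np.array([.633,-.085]);d=c-o
print("foot",c.round(4),"err",B[0].round(2),"bay xy",(d[0]*np.cos(t)+d[1]*np.sin(t)).round(4),(-d[0]*np.sin(t)+d[1]*np.cos(t)).round(4))
E
python3 f.py t10
```

```text
12.95 [ 0.4809 -0.0551 -0.0015] [ 0.277  0.637  0.669 -0.264] [ 0.   0.2 -0.1] [ 0.29  0.59  2.02 -0.94  1.02  0.96]
0.94 [295.0, 220.9] [ 0.4858 -0.0705  0.    ]
mask [282 209  26  26 334]
foot [ 0.4812 -0.0693] err 0.6 bay xy -0.1498 0.0288
```

Emit:
servo_tool(
  increments=[
    [-0.4,0,0.4,0,0,0,0],
    [-0.5,0,0.5,0,0,0,0],
    [-0.5,0,0.5,0,0,0,0],
    [-0.4,0,0.4,0,0,0,0],
    [-0.2,0,0.2,0,0,0,0],
  ],
)

```text
clock: 13.5
position: [0.4824, -0.0829, -0.0017]
ee_rot: [0.277, 0.637, 0.669, -0.264]
contact_force: [-0.5, 2.1, 1.6]
width: 0.043
gripper_force: 1.0
```

```bash
python3 f.py t11
```

```text
13.55 [ 0.4824 -0.0831 -0.0016] [ 0.277  0.637  0.669 -0.264] [0.2 0.3 0.3] [ 0.24  0.58  2.05 -0.98  0.99  0.95]
0.93 [308.1, 220.4] [ 0.488  -0.1018  0.    ]
0.29 [124.5, 205.4] [0.5111 0.3338 0.    ]
mask [294 208  26  26 335]
foot [ 0.4846 -0.0976] err 0.75 bay xy -0.149 0.0003
```

The foot is on the bay axis, at bay x −149 mm and y about 0. I retreat, lift, yaw +92° and come round behind it.

Emit:
servo_tool(
  increments=[
    [0.8,0,-0.8,0,0,0,0],
    [2.4,0,-2.4,0,0,0,0],
    [2.4,0,-2.4,0,0,0,0],
    [-2.8,0,-2.8,0,0,0,0],
    [-2.8,0,-2.8,0,0,0,0],
  ],
)

```text
clock: 14.1
position: [0.4782, -0.0013, 0.0773]
ee_rot: [0.277, 0.636, 0.67, -0.265]
contact_force: [-0.1, -0.1, -0.5]
width: 0.0429
gripper_force: 0.0
```

Emit:
servo_tool(
  increments=[
    [0,0,0,-4.35,0,-4.35,0],
    [0,0,0,-4.35,0,-4.35,0],
    [0,0,0,-4.35,0,-4.35,0],
    [0,0,0,-4.35,0,-4.35,0],
    [0,0,0,-4.35,0,-4.35,0],
  ],
)

```text
clock: 14.6
position: [0.4785, -0.002, 0.0776]
ee_rot: [0.338, 0.435, 0.815, -0.18]
contact_force: [8.2, -1.4, 4.2]
width: 0.0431
gripper_force: 0.0
```

Emit:
servo_tool(
  increments=[
    [0,0,0,-4.35,0,-4.35,0],
    [0,0,0,-4.35,0,-4.35,0],
    [0,0,0,-4.35,0,-4.35,0],
    [0,0,0,-4.35,0,-4.35,0],
    [0,0,0,-4.35,0,-4.35,0],
  ],
)

```text
clock: 15.1
position: [0.4774, 0.0232, 0.1293]
ee_rot: [0.334, 0.218, 0.913, -0.086]
contact_force: [0.6, -0.1, -0.4]
width: 0.0431
gripper_force: 0.0
```

Emit:
servo_tool(
  increments=[
    [0,0,0,-4.35,0,-4.35,0],
    [0,0,0,-4.35,0,-4.35,0],
    [0,0,0,-4.35,0,-4.35,0],
    [0,0,0,-4.35,0,-4.35,0],
    [0,0,0,-4.3,0,-4.3,0],
  ],
)

```text
clock: 15.6
position: [0.4638, 0.0263, 0.12]
ee_rot: [0.317, 0.09, 0.944, -0.023]
contact_force: [-0.1, 0.1, -0.6]
width: 0.043
gripper_force: 0.0
```

```bash
cat > st.py <<'E'
from rig import manip
from scipy.spatial.transform import Rotation as R
import numpy as np
s=manip.get_state();q=s["ee_rot"];M=R.from_quat([q[1],q[2],q[3],q[0]]).as_matrix()
print(s["clock"],s["position"].round(4),s["qpos"].round(2));print(M.round(3))
print("fwd heading",np.degrees(np.arctan2(-M[1,0],-M[0,0])).round(1),"tilt",np.degrees(np.arccos(-M[2,2])).round(1),"roll",np.degrees(np.arcsin(M[2,1])).round(2))
E
python3 st.py
```

```text
15.6 [0.4638 0.0263 0.12  ] [-0.02 -0.03  2.39 -0.58  0.16 -0.85]
[[-0.783  0.184  0.594]
 [ 0.155  0.983 -0.101]
 [-0.603  0.013 -0.798]]
fwd heading -11.2 tilt 37.1 roll 0.76
```

```bash
cat > fk.py <<'E'
import numpy as np
from scipy.optimize import least_squares
from scipy.spatial.transform import Rotation as R
D=[([-1.231,.276,1.505,0,1.361,-.121],[.2557,-.515,.2154]),([.62,.33,1.35,-.52,1.79,.54],[.469,.1956,.3161]),([.5,.63,1.89,-.76,1.16,.97],[.4749,.0646,-.0014]),
([.29,.59,2.02,-.94,1.02,.96],[.4809,-.0551,-.0015]),([.24,.58,2.05,-.98,.99,.95],[.4824,-.0831,-.0016]),([-.02,-.03,2.39,-.58,.16,-.85],[.4638,.0263,.12])]
def fk(q,p):
    h,a,b,L,o,e=p
    A=R.from_euler('z',q[0])*R.from_euler('y',q[1]);B=A*R.from_euler('y',q[2]);C=B*R.from_euler('z',q[3])*R.from_euler('y',q[4])
    return np.array([0,0,h])+R.from_euler('z',q[0]).apply([o,0,0])+A.apply([0,0,a])+B.apply([e,0,b])+C.apply([0,0,L]),C*R.from_euler('z',q[5])
s=least_squares(lambda p:np.concatenate([fk(q,p)[0]-x for q,x in D]),[.3,.35,.35,.25,0,0]);P=s.x
if __name__=="__main__":
    print(P.round(3),np.abs(s.fun).max().round(4));M=fk(D[5][0],P)[1].as_matrix();print(M.round(2))
    lo=np.array([-2.89,-.75,.22,-1.18,.11,-2.7]);hi=np.array([2.89,2.08,2.7,4.32,2.71,2.7])
    yb=fk(D[0][0],P)[1].as_matrix();print(yb.round(2))
    for tilt in (30,35,40,45):
      for c in (.42,.45,.48,.52,.6):
        t=np.radians(tilt);f=np.array([np.cos(.087),np.sin(.087),0]);up=np.array([0,0,1.])
        z=np.sin(t)*f-np.cos(t)*up;x=-(np.cos(t)*f+np.sin(t)*up);T=np.c_[x,np.cross(z,x),z]
        pos=np.array([c,-.0976+(c-.4846)*.087,0.0])
        T0=R.from_matrix(T)
        r=min((least_squares(lambda q:np.r_[(fk(q,P)[0]-pos)*5,(T0.inv()*fk(q,P)[1]).as_rotvec()],q0,bounds=(lo,hi)) for q0 in ([-.2,.3,2,.0,.5,-1.9],[-.2,.3,2,0.,.3,1.2])),key=lambda r:r.cost)
        print(tilt,c,r.cost.round(5),r.x.round(2))
E
python3 fk.py
```

```text
[0.154 0.463 0.392 0.271 0.052 0.02 ] 0.0699
[[-0.19 -0.78  0.6 ]
 [-0.98  0.16 -0.1 ]
 [-0.02 -0.61 -0.79]]
[[-0.44  0.9  -0.  ]
 [ 0.9   0.44  0.  ]
 [ 0.    0.   -1.  ]]
30 0.42 0.0 [-0.38  0.25  2.48  1.84  0.24 -2.26]
30 0.45 0.0 [-0.34  0.29  2.41  1.76  0.21 -2.15]
30 0.48 0.0 [-0.31  0.33  2.34  1.65  0.19 -2.  ]
30 0.52 0.0 [-0.27  0.37  2.25  1.44  0.18 -1.75]
30 0.6 0.0 [-0.21  0.48  2.05  0.92  0.19 -1.17]
35 0.42 0.0 [-0.41  0.28  2.53  2.21  0.35 -2.67]
35 0.45 0.0 [-0.37  0.31  2.46  2.2   0.32 -2.61]
35 0.48 0.0 [-0.33  0.34  2.4   2.17  0.29 -2.54]
35 0.52 0.0 [-0.29  0.39  2.3   2.09  0.24 -2.41]
35 0.6 0.0 [-0.22  0.48  2.1   1.74  0.18 -1.99]
40 0.42 0.00115 [-0.46  0.29  2.55  2.21  0.45 -2.7 ]
40 0.45 0.00068 [-0.41  0.33  2.49  2.26  0.42 -2.7 ]
40 0.48 0.00031 [-0.36  0.36  2.43  2.3   0.4  -2.7 ]
40 0.52 4e-05 [-0.31  0.41  2.35  2.36  0.36 -2.7 ]
40 0.6 0.0 [-0.24  0.49  2.16  2.28  0.27 -2.55]
45 0.42 0.00542 [-0.51  0.31  2.56  2.17  0.53 -2.7 ]
45 0.45 0.00423 [-0.45  0.34  2.5   2.23  0.51 -2.7 ]
45 0.48 0.00312 [-0.4   0.38  2.44  2.27  0.49 -2.7 ]
45 0.52 0.00186 [-0.35  0.42  2.36  2.33  0.46 -2.7 ]
45 0.6 0.00027 [-0.26  0.51  2.19  2.41  0.39 -2.7 ]
```

```bash
python3 - <<'E'
s=open('fk.py').read()
s=s.replace("h,a,b,L,o,e=p","h,a,b,L,o,e,y,w,v=p").replace("apply([o,0,0])","apply([o,y,0])").replace("C.apply([0,0,L])","C.apply([w,v,L])").replace("C*R.from_euler('z',q[5])","C*R.from_euler('z',q[5]+np.pi/2)").replace(".25,0,0])",".25,0,0,0,0,0])")
s=s.replace("print(P.round(3)","print(s.fun.reshape(-1,3).round(3));print(P.round(3)")
open('fk.py','w').write(s)
E
python3 fk.py; python3 st.py
```

```text
[[-0.     0.002 -0.   ]
 [ 0.001  0.001  0.   ]
 [ 0.001  0.001 -0.   ]
 [ 0.002 -0.001  0.   ]
 [-0.003  0.     0.   ]
 [ 0.001 -0.     0.   ]]
[ 0.138  0.626  0.422  0.38   0.     0.059  0.071  0.003 -0.001] 0.0034
[[-0.78  0.19  0.6 ]
 [ 0.16  0.98 -0.1 ]
 [-0.61  0.02 -0.79]]
[[ 0.9   0.44 -0.  ]
 [ 0.44 -0.9   0.  ]
 [ 0.   -0.   -1.  ]]
30 0.42 0.01695 [-0.52  0.19  2.39  0.6   0.25 -2.7 ]
30 0.45 0.01348 [-0.49  0.23  2.35  0.63  0.25 -2.7 ]
30 0.48 0.01044 [-0.46  0.26  2.31  0.66  0.25 -2.7 ]
30 0.52 0.00701 [-0.43  0.3   2.25  0.69  0.26 -2.7 ]
30 0.6 0.00218 [-0.37  0.39  2.12  0.74  0.27 -2.7 ]
35 0.42 0.03342 [-0.5   0.18  2.41  0.64  0.21 -2.7 ]
35 0.45 0.02862 [-0.47  0.22  2.37  0.66  0.21 -2.7 ]
35 0.48 0.02423 [-0.44  0.25  2.32  0.69  0.21 -2.7 ]
35 0.52 0.01895 [-0.41  0.29  2.26  0.72  0.21 -2.7 ]
35 0.6 0.01026 [-0.36  0.38  2.14  0.77  0.22 -2.7 ]
40 0.42 0.05551 [-0.47  0.17  2.43  0.67  0.17 -2.7 ]
40 0.45 0.04949 [-0.44  0.2   2.38  0.7   0.17 -2.7 ]
40 0.48 0.04383 [-0.42  0.24  2.34  0.72  0.17 -2.7 ]
40 0.52 0.0368 [-0.39  0.29  2.28  0.75  0.17 -2.7 ]
40 0.6 0.02438 [-0.34  0.37  2.15  0.79  0.18 -2.7 ]
45 0.42 0.08328 [-0.45  0.16  2.44  0.7   0.12 -2.7 ]
45 0.45 0.07614 [-0.42  0.19  2.4   0.73  0.13 -2.7 ]
45 0.48 0.06931 [-0.39  0.23  2.35  0.75  0.13 -2.7 ]
45 0.52 0.06062 [-0.36  0.28  2.29  0.77  0.13 -2.7 ]
45 0.6 0.04461 [-0.32  0.37  2.16  0.82  0.14 -2.7 ]
15.6 [0.4638 0.0263 0.12  ] [-0.02 -0.03  2.39 -0.58  0.16 -0.85]
[[-0.783  0.184  0.594]
 [ 0.155  0.983 -0.101]
 [-0.603  0.013 -0.798]]
fwd heading -11.2 tilt 37.1 roll 0.76
```

```bash
cat > ik.py <<'E'
from fk import *
lo=np.array([-2.89,-.75,.22,-1.18,.11,-2.7]);hi=np.array([2.89,2.08,2.7,4.32,2.71,2.7])
def pose(tilt,head):
    t=np.radians(tilt);g=np.radians(head);f=np.array([np.cos(g),np.sin(g),0]);up=np.array([0,0,1.])
    z=np.sin(t)*f-np.cos(t)*up;x=-(np.cos(t)*f+np.sin(t)*up);return R.from_matrix(np.c_[x,np.cross(z,x),z])
def ik(pos,T0,seeds,l=lo,h=hi):
    rs=[least_squares(lambda q:np.r_[(fk(q,P)[0]-pos)*5,(T0.inv()*fk(q,P)[1]).as_rotvec()],np.clip(q0,l+.01,h-.01),bounds=(l,h),max_nfev=60) for q0 in seeds]
    return min(rs,key=lambda r:r.cost)
rng=np.random.default_rng(0)
S=[[-.2,.3,2.2,j4,.4,j6] for j4 in(0,1.5,3.1) for j6 in (-1.8,0.,1.3)]
if __name__=="__main__":
  foot=[(.4846,-.0976),(.625,-.0855)]
  for head in (5,35,-35,60,-60):
    for tilt in (25,40,55):
      for F in foot:
        d=.016+(.03 if F is foot[0] else 0)
        pos=np.array([F[0]-d*np.cos(np.radians(head)),F[1]-d*np.sin(np.radians(head)),0])
        r=ik(pos,pose(tilt,head),S);print(head,tilt,F[0],r.cost.round(5),r.x.round(2))
E
python3 ik.py
```

```text
5 25 0.4846 0.00058 [-0.66  0.25  2.45  1.33  0.31  2.7 ]
5 25 0.625 0.0 [-0.38  0.4   2.08  0.63  0.33 -2.61]
5 40 0.4846 0.0 [-0.88  0.4   2.66  2.09  0.66  1.68]
5 40 0.625 0.0 [-0.48  0.45  2.31  2.13  0.42  2.09]
5 55 0.4846 0.01223 [-1.12  0.59  2.7   1.92  0.91  1.47]
5 55 0.625 0.0 [-0.59  0.65  2.51  2.47  0.98  1.55]
35 25 0.4846 0.0 [-0.79  0.33  2.25  0.77  0.64  2.67]
35 25 0.625 0.00656 [-0.56  0.46  2.05  0.96  0.59  2.7 ]
35 40 0.4846 0.0 [-1.02  0.44  2.35  1.13  0.79  2.08]
35 40 0.625 0.0 [-0.67  0.51  2.1   1.21  0.72  2.4 ]
35 55 0.4846 0.0 [-1.21  0.64  2.41  1.26  0.98  1.68]
35 55 0.625 0.0 [-0.81  0.65  2.2   1.51  0.95  1.93]
-35 25 0.4846 0.0 [-0.15  0.26  2.39 -1.1   0.21 -0.06]
-35 25 0.625 0.0 [-0.11  0.42  2.04 -0.62  0.36 -0.52]
-35 40 0.4846 0.0 [-0.01  0.4   2.6   3.86  0.59  1.42]
-35 40 0.625 0.0 [-0.01  0.47  2.23  4.31  0.4   0.92]
-35 55 0.4846 0.00284 [0.23 0.68 2.7  3.94 1.08 1.74]
-35 55 0.625 0.0 [0.09 0.64 2.39 3.9  0.87 1.47]
60 25 0.4846 0.0 [-0.78  0.41  2.06  0.56  0.87  2.47]
60 25 0.625 0.00032 [-0.55  0.53  1.81  0.6   0.9   2.7 ]
60 40 0.4846 0.0 [-0.95  0.52  2.07  0.75  1.03  2.16]
60 40 0.625 0.0 [-0.68  0.61  1.84  0.84  1.02  2.41]
60 55 0.4846 0.0 [-1.07  0.68  2.06  0.85  1.2   1.94]
60 55 0.625 0.0 [-0.8   0.73  1.86  1.02  1.19  2.15]
-60 25 0.4846 0.0 [ 0.03  0.33  2.23 -0.85  0.52  0.25]
-60 25 0.625 0.0 [-0.    0.49  1.9  -0.67  0.63 -0.01]
-60 40 0.4846 0.00322 [ 0.23  0.42  2.26 -1.18  0.7   0.75]
-60 40 0.625 7e-05 [ 0.14  0.54  2.   -1.18  0.7   0.6 ]
-60 55 0.4846 0.01185 [0.35 0.68 2.54 4.32 0.98 1.76]
-60 55 0.625 0.01717 [0.21 0.68 2.25 4.32 0.9  1.46]
```

```bash
cat > plan.py <<'E'
from ik import *
def pose2(tilt,head): return pose(tilt,head)*R.from_euler('z',np.pi)
q0=ik(np.array([.42,-.16,.2]),pose2(0,20),[[-.4,.3,1.6,0,1.2,.2],[-.4,.3,1.6,0,1.2,-2]]).x
for head in (15,20,25,30):
  for tl in (35,40):
    q=q0;out=[];worst=0
    seq=[((.42,-.16,.2),t,20+(head-20)*t/tl) for t in np.linspace(0,tl,9)]
    g=np.radians(head);F0=np.array([.4846,-.0976]);b=F0-.06*np.array([np.cos(g),np.sin(g)])
    seq+=[((b[0],b[1],z),tl,head) for z in np.linspace(.2,-.001,9)]
    for s in np.linspace(0,.14,9):
        c=F0+s*np.array([.996,.087])-.016*np.array([np.cos(g),np.sin(g)]);seq.append(((c[0],c[1],-.001),tl,head))
    for p,t,h in seq:
        r=ik(np.array(p),pose2(t,h),[q]);q2=r.x;worst=max(worst,r.cost);out.append(q2);q=q2
    out=np.array(out);print(head,tl,"cost",round(worst,5),"max step",np.abs(np.diff(out,axis=0)).max().round(2))
    print(out[[0,8,17,18,26]].round(2))
E
python3 plan.py
```

```text
15 35 cost 0.0 max step 0.22
[[-0.52  0.1   1.78  0.    1.27  0.7 ]
 [-1.04 -0.08  2.14  0.7   1.02 -0.09]
 [-0.93  0.33  2.52  1.51  0.56 -1.06]
 [-0.79  0.35  2.46  1.57  0.52 -0.96]
 [-0.52  0.43  2.2   1.45  0.42 -0.56]]
15 40 cost 0.0 max step 0.22
[[-0.52  0.1   1.78  0.    1.27  0.7 ]
 [-1.13 -0.07  2.2   0.82  1.05 -0.26]
 [-1.03  0.4   2.59  1.67  0.67 -1.34]
 [-0.87  0.41  2.53  1.75  0.63 -1.25]
 [-0.57  0.46  2.26  1.75  0.5  -0.9 ]]
20 35 cost 0.0 max step 0.18
[[-0.52  0.1   1.78  0.    1.27  0.7 ]
 [-1.05 -0.05  2.11  0.7   1.08 -0.17]
 [-0.96  0.34  2.48  1.36  0.6  -1.  ]
 [-0.82  0.36  2.43  1.42  0.56 -0.92]
 [-0.56  0.44  2.17  1.33  0.48 -0.54]]
20 40 cost 0.0 max step 0.18
[[-0.52  0.1   1.78  0.    1.27  0.7 ]
 [-1.14 -0.04  2.17  0.8   1.1  -0.33]
 [-1.05  0.4   2.53  1.49  0.69 -1.25]
 [-0.9   0.41  2.48  1.58  0.66 -1.18]
 [-0.61  0.47  2.23  1.59  0.55 -0.84]]
25 35 cost 0.0 max step 0.15
[[-0.52  0.1   1.78  0.    1.27  0.7 ]
 [-1.06 -0.02  2.09  0.69  1.13 -0.25]
 [-0.98  0.36  2.43  1.23  0.65 -0.96]
 [-0.84  0.37  2.39  1.3   0.61 -0.89]
 [-0.58  0.46  2.13  1.23  0.54 -0.53]]
25 40 cost 0.0 max step 0.16
[[-0.52  0.1   1.78  0.    1.27  0.7 ]
 [-1.14 -0.    2.13  0.78  1.16 -0.39]
 [-1.06  0.41  2.47  1.34  0.72 -1.18]
 [-0.92  0.42  2.44  1.44  0.69 -1.12]
 [-0.63  0.48  2.19  1.45  0.6  -0.8 ]]
30 35 cost 0.0 max step 0.14
[[-0.52  0.1   1.78  0.    1.27  0.7 ]
 [-1.06  0.01  2.06  0.67  1.18 -0.31]
 [-0.98  0.37  2.38  1.12  0.69 -0.93]
 [-0.86  0.38  2.35  1.18  0.65 -0.86]
 [-0.6   0.47  2.1   1.14  0.61 -0.53]]
30 40 cost 0.0 max step 0.16
[[-0.52  0.1   1.78  0.    1.27  0.7 ]
 [-1.14  0.03  2.1   0.75  1.21 -0.44]
 [-1.06  0.42  2.41  1.21  0.76 -1.12]
 [-0.93  0.43  2.39  1.31  0.72 -1.07]
 [-0.66  0.5   2.15  1.32  0.66 -0.77]]
```

With the hand tilted in this direction the arm nears its limits. The joint model I fitted shows that using the tool's +x side as the front, heading 20° and tilt 40°, stays well in range. I raise, straighten and turn.

Emit:
servo_tool(
  increments=[
    [-2.4,0,-3.2,0,0,0,0],
    [-2.4,0,-3.2,0,0,0,0],
    [-2.4,0,-3.2,0,0,0,0],
    [-2.4,0,-3.2,0,0,0,0],
    [-1.2,0,-1.6,0,0,0,0],
  ],
)

```text
clock: 16.1
position: [0.465, 0.0228, 0.2945]
ee_rot: [0.321, 0.091, 0.942, -0.026]
contact_force: [0.8, -1.1, 1.0]
width: 0.0425
gripper_force: 0.0
```

Emit:
servo_tool(
  increments=[
    [0,0,0,0,7.4,0,0],
    [0,0,0,0,7.4,0,0],
    [0,0,0,0,7.4,0,0],
    [0,0,0,0,7.4,0,0],
    [0,0,0,0,7.4,0,0],
  ],
)

```text
clock: 16.6
position: [0.4637, 0.0229, 0.2906]
ee_rot: [0.0, 0.095, 0.996, 0.004]
contact_force: [-0.7, -0.6, -0.3]
width: 0.0426
gripper_force: 0.0
```

```bash
python3 st.py
```

```text
16.6 [0.4637 0.0229 0.2906] [-0.11  0.07  1.58  0.01  1.49 -1.49]
[[-0.982  0.188  0.002]
 [ 0.188  0.982  0.008]
 [-0.     0.008 -1.   ]]
fwd heading -10.9 tilt 0.5 roll 0.49
```

Next I yaw −149° so that tool x heads +20°.

Emit:
servo_tool(
  increments=[
    [0,0,0,0,0,8.3,0],
    [0,0,0,0,0,8.3,0],
    [0,0,0,0,0,8.3,0],
    [0,0,0,0,0,8.3,0],
    [0,0,0,0,0,8.3,0],
  ],
)

```text
clock: 17.1
position: [0.4634, 0.0229, 0.2893]
ee_rot: [0.0, 0.444, 0.896, 0.004]
contact_force: [0.1, -0.0, -0.9]
width: 0.0426
gripper_force: 0.0
```

Emit:
servo_tool(
  increments=[
    [0,0,0,0,0,8.3,0],
    [0,0,0,0,0,8.3,0],
    [0,0,0,0,0,8.3,0],
    [0,0,0,0,0,8.3,0],
    [0,0,0,0,0,8.3,0],
  ],
)

```text
clock: 17.6
position: [0.4633, 0.0229, 0.2894]
ee_rot: [-0.001, 0.733, 0.681, 0.004]
contact_force: [-0.2, -0.7, -0.8]
width: 0.0429
gripper_force: 0.0
```

Emit:
servo_tool(
  increments=[
    [0,0,0,0,0,8.3,0],
    [0,0,0,0,0,8.3,0],
    [0,0,0,0,0,8.3,0],
    [0,0,0,0,0,8.3,0],
    [0,0,0,0,0,8.3,0],
  ],
)

```text
clock: 18.1
position: [0.4633, 0.0229, 0.2894]
ee_rot: [-0.003, 0.926, 0.377, 0.003]
contact_force: [-0.2, -0.2, -0.1]
width: 0.0422
gripper_force: 0.0
```

Emit:
servo_tool(
  increments=[
    [0,0,0,0,0,8.3,0],
    [0,0,0,0,0,8.3,0],
    [0,0,0,0,0,8,0],
    [0,0,0,0,0,0,0],
    [0,0,0,0,0,0,0],
  ],
)

```text
clock: 18.6
position: [0.4636, 0.0225, 0.2895]
ee_rot: [-0.003, 0.985, 0.175, 0.003]
contact_force: [0.1, -0.1, -0.0]
width: 0.0424
gripper_force: 0.0
```

```bash
python3 st.py; python3 f.py t12
```

```text
18.6 [0.4636 0.0225 0.2895] [-0.11  0.07  1.59  0.01  1.48  1.11]
[[ 0.939  0.345  0.005]
 [ 0.345 -0.939  0.007]
 [ 0.007 -0.005 -1.   ]]
fwd heading -159.8 tilt 0.5 roll -0.28
18.65 [0.4637 0.0224 0.2895] [-0.003  0.985  0.175  0.003] [-0.4  0.4  0. ] [-0.11  0.07  1.59  0.01  1.48  1.11]
0.73 [305.3, 219.6] [ 0.4897 -0.0951  0.    ]
mask [286 218  34  22 453]
foot [ 0.4777 -0.0881] err 94.16 bay xy -0.155 0.0104
```

Emit:
servo_tool(
  increments=[
    [-2.2,3,0,0,0,0,0],
    [-2.2,3,0,0,0,0,0],
    [-2.2,3,0,0,0,0,0],
    [-2.2,3,0,0,0,0,0],
    [0,0,0,0,0,0,0],
  ],
)

```text
clock: 19.2
position: [0.4211, -0.1245, 0.2883]
ee_rot: [-0.002, 0.985, 0.171, 0.003]
contact_force: [0.0, -0.2, -0.1]
width: 0.0426
gripper_force: 0.0
```

Emit:
servo_tool(
  increments=[
    [0,0,0,0,8,0,0],
    [0,0,0,0,8,0,0],
    [0,0,0,0,8,0,0],
    [0,0,0,0,8,0,0],
    [0,0,0,0,8,0,0],
  ],
)

```text
clock: 19.7
position: [0.4226, -0.1203, 0.2897]
ee_rot: [-0.06, 0.923, 0.163, 0.343]
contact_force: [-0.1, 0.9, -1.2]
width: 0.0431
gripper_force: 0.0
```

Emit:
servo_tool(
  increments=[
    [0,0,0,0,0,0,0],
    [0,0,0,0,0,0,0],
    [0,0,0,0,0,0,0],
    [0,0,0,0,0,0,0],
    [0,0,0,0,0,0,0],
  ],
)

```text
clock: 20.2
position: [0.4232, -0.1198, 0.2891]
ee_rot: [-0.062, 0.924, 0.164, 0.34]
contact_force: [0.1, 0.2, 0.4]
width: 0.0428
gripper_force: 0.0
```

```bash
python3 st.py; python3 f.py t13
```

```text
20.2 [ 0.4232 -0.1198  0.2891] [-1.07 -0.18  2.04  0.74  1.26 -0.08]
[[ 0.715  0.346  0.608]
 [ 0.261 -0.938  0.226]
 [ 0.648 -0.003 -0.761]]
fwd heading -159.9 tilt 40.4 roll -0.17
20.25 [ 0.423  -0.1199  0.2889] [-0.062  0.924  0.164  0.34 ] [ 0.6 -0.4 -0.2] [-1.07 -0.18  2.04  0.74  1.26 -0.08]
0.75 [305.9, 220.7] [ 0.4871 -0.0966  0.    ]
0.56 [303.3, 219.9] [ 0.4888 -0.0903  0.    ]
mask [294 208  26  26 335]
foot [ 0.4845 -0.0974] err 0.72 bay xy -0.149 0.0006
```

Emit:
servo_tool(
  increments=[
    [-2.85,0,3.35,0,0,0,0],
    [-2.85,0,3.35,0,0,0,0],
    [-2.85,0,3.35,0,0,0,0],
    [-2.85,0,3.35,0,0,0,0],
    [-2.85,0,3.35,0,0,0,0],
  ],
)

```text
clock: 20.8
position: [0.4224, -0.1203, 0.0674]
ee_rot: [-0.06, 0.924, 0.163, 0.34]
contact_force: [1.2, -0.9, 0.5]
width: 0.0427
gripper_force: 0.0
```

Emit:
servo_tool(
  increments=[
    [-1.3,0,1.52,0,0,0,0],
    [-1.3,0,1.52,0,0,0,0],
    [-1,0,1.15,0,0,0,0],
    [0,0,0,0,0,0,0],
    [0,0,0,0,0,0,0],
  ],
)

```text
clock: 21.3
position: [0.4222, -0.1197, 0.0132]
ee_rot: [-0.062, 0.924, 0.162, 0.34]
contact_force: [-0.0, -0.7, 1.0]
width: 0.0432
gripper_force: 0.0
```

```bash
python3 st.py; python3 f.py t14
```

```text
21.3 [ 0.4222 -0.1197  0.0132] [-1.07  0.36  2.52  1.41  0.71 -1.17]
[[ 0.716  0.342  0.608]
 [ 0.257 -0.94   0.226]
 [ 0.649 -0.005 -0.761]]
fwd heading -160.3 tilt 40.5 roll -0.3
21.35 [ 0.4223 -0.1199  0.0136] [-0.062  0.924  0.162  0.34 ] [-0.1 -0.1  0. ] [-1.07  0.36  2.52  1.41  0.71 -1.17]
0.57 [305.1, 220.3] [ 0.488  -0.0947  0.    ]
mask [294 208  26  26 335]
foot [ 0.4846 -0.0975] err 0.73 bay xy -0.1489 0.0005
```

Emit:
servo_tool(
  increments=[
    [-0.4,0,0.5,0,0,0,0],
    [-0.3,0,0.35,0,0,0,0],
    [-0.25,0,0.3,0,0,0,0],
    [0.45,0,0.39,0,0,0,0],
    [0.45,0,0.39,0,0,0,0],
  ],
)

```text
clock: 21.9
position: [0.4338, -0.1158, -0.0014]
ee_rot: [-0.061, 0.924, 0.162, 0.34]
contact_force: [0.5, 0.4, -0.4]
width: 0.0428
gripper_force: 0.0
```

Emit:
servo_tool(
  increments=[
    [0.45,0,0.39,0,0,0,0],
    [0.45,0,0.39,0,0,0,0],
    [0.45,0,0.39,0,0,0,0],
    [0.45,0,0.39,0,0,0,0],
    [0.38,0,0.32,0,0,0,0],
  ],
)

```text
clock: 22.4
position: [0.4608, -0.1054, -0.002]
ee_rot: [-0.062, 0.924, 0.162, 0.34]
contact_force: [-0.2, -0.1, 0.3]
width: 0.0427
gripper_force: 0.0
```

Emit:
servo_tool(
  increments=[
    [0.38,0,0.32,0,0,0,0],
    [0.38,0,0.32,0,0,0,0],
    [0.38,0,0.32,0,0,0,0],
    [0,0,0,0,0,0,0],
    [0,0,0,0,0,0,0],
  ],
)

```text
clock: 22.9
position: [0.4744, -0.1005, -0.0019]
ee_rot: [-0.062, 0.924, 0.162, 0.34]
contact_force: [1.2, -0.5, -0.1]
width: 0.0425
gripper_force: 0.0
```

```bash
python3 st.py; python3 f.py t15
```

```text
22.9 [ 0.4744 -0.1005 -0.0019] [-0.88  0.42  2.48  1.62  0.66 -1.2 ]
[[ 0.716  0.341  0.609]
 [ 0.257 -0.94   0.225]
 [ 0.649 -0.004 -0.761]]
fwd heading -160.3 tilt 40.5 roll -0.25
22.95 [ 0.4743 -0.1006 -0.0018] [-0.062  0.924  0.162  0.34 ] [-0.3  0.1  0.1] [-0.88  0.42  2.48  1.62  0.66 -1.2 ]
0.79 [308.0, 218.2] [ 0.4932 -0.1015  0.    ]
mask [293 206  27  26 335]
foot [ 0.489  -0.0961] err 0.62 bay xy -0.1444 0.0015
```

Contact is made: the foot moved 5 mm and sits in the cradle. I push along +5° toward the bay.

Emit:
servo_tool(
  increments=[
    [0.37,0.13,0.31,0,0,0,0],
    [0.52,0.18,0.44,0,0,0,0],
    [0.59,0.21,0.5,0,0,0,0],
    [0.59,0.21,0.5,0,0,0,0],
    [0.52,0.18,0.44,0,0,0,0],
  ],
)

```text
clock: 23.5
position: [0.5101, -0.0976, -0.0018]
ee_rot: [-0.062, 0.924, 0.162, 0.34]
contact_force: [-1.9, -0.1, -1.1]
width: 0.0428
gripper_force: 0.7
```

```bash
python3 f.py t16
```

```text
23.55 [ 0.5112 -0.0977 -0.0014] [-0.062  0.924  0.162  0.341] [-0.3  0.4  0.3] [-0.79  0.43  2.42  1.64  0.63 -1.11]
0.86 [308.5, 203.1] [ 0.5298 -0.1022  0.    ]
mask [293 191  26  25 325]
foot [ 0.5262 -0.0944] err 2.12 bay xy -0.1072 -0.0
```

Emit:
servo_tool(
  increments=[
    [0.45,0.1,0.38,0,0,0,0],
    [0.6,0.16,0.51,0,0,0,0],
    [0.6,0.16,0.51,0,0,0,0],
    [0.6,0.16,0.51,0,0,0,0],
    [0.5,0.13,0.42,0,0,0,0],
  ],
)

```text
clock: 24.1
position: [0.5463, -0.0919, -0.0018]
ee_rot: [-0.062, 0.924, 0.162, 0.34]
contact_force: [-1.4, 0.5, -0.3]
width: 0.0431
gripper_force: 0.9
```

```bash
python3 f.py t17
```

```text
24.15 [ 0.5473 -0.092  -0.0013] [-0.062  0.924  0.162  0.341] [ 1.   0.4 -0.9] [-0.71  0.45  2.36  1.65  0.6  -1.03]
0.98 [303.4, 186.6] [ 0.5698 -0.0892  0.    ]
mask [291 176  25  25 316]
foot [ 0.562  -0.0878] err 3.1 bay xy -0.071 0.0034
```

Emit:
servo_tool(
  increments=[
    [0.42,0.12,0.36,0,0,0,0],
    [0.55,0.17,0.47,0,0,0,0],
    [0.55,0.17,0.47,0,0,0,0],
    [0.55,0.17,0.47,0,0,0,0],
    [0.5,0.16,0.43,0,0,0,0],
  ],
)

```text
clock: 24.7
position: [0.5807, -0.0878, -0.0018]
ee_rot: [-0.062, 0.924, 0.162, 0.34]
contact_force: [-2.0, -0.4, 0.1]
width: 0.0428
gripper_force: 1.2
```

```bash
python3 f.py t18
```

```text
24.75 [ 0.5819 -0.088  -0.0014] [-0.062  0.924  0.162  0.341] [0.8 0.2 0.4] [-0.64  0.46  2.29  1.65  0.58 -0.95]
0.82 [303.2, 174.1] [ 0.6007 -0.0882  0.    ]
mask [289 162  25  24 308]
foot [ 0.5971 -0.0824] err 5.88 bay xy -0.0356 0.0057
```

Emit:
servo_tool(
  increments=[
    [0.4,0.14,0.34,0,0,0,0],
    [0.52,0.18,0.44,0,0,0,0],
    [0.52,0.18,0.44,0,0,0,0],
    [0.5,0.18,0.43,0,0,0,0],
    [0.3,0.11,0.26,0,0,0,0],
  ],
)

```text
clock: 25.3
position: [0.6113, -0.0853, -0.0018]
ee_rot: [-0.062, 0.924, 0.162, 0.34]
contact_force: [-1.9, -0.4, 0.1]
width: 0.0426
gripper_force: 1.0
```

```bash
python3 f.py t19; python3 - <<'E'
from m import *
save("scene","s19")
for r in finder.tip_of("blue_post","scene")[:3]:print(r["p"],r["at"],ray("scene",r["at"],0))
E
```

```text
25.35 [ 0.6118 -0.0854 -0.0016] [-0.062  0.924  0.162  0.341] [-1.1  0.  -0.4] [-0.59  0.48  2.23  1.63  0.55 -0.87]
0.84 [300.7, 159.2] [ 0.6376 -0.0815  0.    ]
mask [289 149  25  24 301]
foot [ 0.6288 -0.0819] err 6.21 bay xy -0.0039 0.0034
0.75 [287.9, 252.6] [ 0.62188779 -0.06792913  0.        ]
```

The foot is inside, at bay x≈−4 mm and y≈+3 mm, about 11 mm clear of the mouth. I retreat the way I came, then lift.

Emit:
servo_tool(
  increments=[
    [-0.4,-0.14,-0.34,0,0,0,0],
    [-1.5,-0.52,-1.25,0,0,0,0],
    [-2.2,-0.78,-1.87,0,0,0,0],
    [-2.2,-0.78,-1.87,0,0,0,0],
    [-2.2,-0.78,-1.87,0,0,0,0],
  ],
)

```text
clock: 26.0
position: [0.4941, -0.0949, -0.0019]
ee_rot: [-0.062, 0.924, 0.162, 0.34]
contact_force: [-0.4, -1.0, 0.6]
width: 0.0427
gripper_force: 0.0
```

Emit:
servo_tool(
  increments=[
    [-1.5,-0.5,-1.25,0,0,0,0],
    [1.9,0,-2.3,0,0,0,0],
    [2.6,0,-3,0,0,0,0],
    [2.6,0,-3,0,0,0,0],
    [0,0,0,0,0,0,0],
  ],
)

```text
clock: 26.5
position: [0.4779, -0.099, 0.1052]
ee_rot: [-0.058, 0.923, 0.164, 0.344]
contact_force: [-0.9, -0.8, -0.5]
width: 0.0429
gripper_force: 0.0
```

```bash
python3 f.py t20; python3 - <<'E'
from m import *
im=save("scene","s20")
for n in ["blue_post","yellow_post","green_post","glue_bottle","bead_jar","brush_cup","clip_strand"]:
    for r in finder.tip_of(n,"top")[:3]:print(n,round(r["p"],2),np.round(r["at"],1),ray("top",r["at"],0).round(3))
t=cv2.imread("pics/t20.png");h=cv2.cvtColor(t,cv2.COLOR_BGR2HSV)
def sym(x):return ''.join('B' if 100<=a<=128 and b>110 else 'w' if 8<=a<=28 and 30<b<175 and c>100 else 'r' if (a<8 or a>170) and b>120 else '.' for a,b,c in x)
for v in range(134,184,1):print(v,sym(h[v,276:330]))
E
```

```text
26.55 [ 0.4771 -0.0984  0.1031] [-0.059  0.923  0.163  0.343] [-0.7 -0.5 -0.6] [-0.87  0.14  2.34  1.13  0.74 -0.55]
0.71 [303.0, 161.3] [ 0.6325 -0.0872  0.    ]
mask [289 149  25  24 308]
foot [ 0.6291 -0.082 ] err 6.19 bay xy -0.0036 0.0033
blue_post 0.71 [303.  161.3] [ 0.633 -0.087  0.   ]
yellow_post 0.6 [252.9 170.6] [0.605 0.034 0.   ]
green_post 0.92 [198.8 166.2] [0.612 0.165 0.   ]
glue_bottle 0.64 [407.8 228.5] [ 0.475 -0.341  0.   ]
glue_bottle 0.25 [125.4 271.9] [0.356 0.32  0.   ]
bead_jar 0.64 [125.7 204.7] [0.513 0.331 0.   ]
brush_cup 0.74 [428.9 142.3] [ 0.691 -0.398  0.   ]
brush_cup 0.46 [304.  161.5] [ 0.632 -0.09   0.   ]
clip_strand 0.71 [125.2 272.1] [0.356 0.32  0.   ]
134 .................B..BBBBBBBBBBB.wwwww.BBBBBBBBBBB.rrrr
135 ..BBBBBBBBBBBBBBBBBBBBBBBBBBBBBB.www.BBBBBBBBBBBB.rrrr
136 .BBBBBBBBBBBBBBBBBBBBBBBBBBBBBBB.....BBBBBBBBBBBB.rrrr
137 .BBBBBBBBBBBBBBBBBBBBBBBBBBBBBBBBBBBBBBBBBBBBBBB.rrrrr
138 .BBBBBBBBBBBBBBBBBBBBBBBBBBBBBBBBBBBBBBBBBBB....rrrrrr
139 .BBBBBBBBBBBBBBBBBBBBBBBBBBBBBBBBBBBBBBBBBB.wwwwrrrrrr
140 rBBBBBBBBBBBBBBBBBBBBBBBBBBBBBBBBBBBBB
[... 1853 characters left out ...]
rwwww.BBBBBBBB...wwwwwwwww....BBBBBBBBBBBB..wwwwwrr
173 rrrrwwww.BBBBBBBBB..............BBBBBBBBBBBBB..wwwwwrr
174 rrrwwwww.BBBBBBBBBBB..........BBBBBBBBBBBBBBB..wwwwwrr
175 rrrwwwww.BBBBBBBBBBBBBBBBBBBBBBBBBBBBBBBBBBBB.....wrrr
176 rrrrwwww.BBBBBBBBBBBBBBBBBBBBBBBBBBBBBBBBBBBB.....rrrr
177 rrrrwwww.BBBBBBBBBBBBBBBBBBBBBBBBBBBBBBBB....rrrrrrrrr
178 rrrr.....BBBBBBBBBBBBB..B..........rrrrrrrrrrrrrrrrrrr
179 rrrr..............rrrrrrrrrrrrrrrrrrrrrrrrrrrrrrrrrrrr
180 rrrrrrrrrrrrrrrrrrrrrrrrrrrrrrrrrrrrrrrrrrrrrrrrrrrrrr
181 rrrrrrrrrrrrrrrrrrrrrrrrrrrrrrrrrrrrrrrrrrrrrrrrrrrrrr
182 rrrrrrrrrrrrrrrrrrrrrrrrrrrrrrrrrrrrrrrrrrrrrrrrrrrrrr
183 rrrrrrrrrrrrrrrrrrrrrrrrrrrrrrrrrrrrrrrrrrrrrrrrrrrrrr
```

```bash
python3 - <<'E'
import cv2,numpy as np
from rig import manip
a=cv2.imread("pics/t1.png").astype(int);b=cv2.imread("pics/t20.png").astype(int)
for n,(u,v,r) in dict(clip=(105,275,32),jar=(118,203,18),green=(195,160,25),yellow=(252,160,22),purple=(135,148,25),glue=(418,226,20)).items():
    d=np.abs(a-b)[v-r:v+r,u-r:u+r].max(2);print(n,(d>60).sum(),d.size)
print(manip.sign_off())
E
```

```text
clip 0 4096
jar 0 1296
green 0 2500
yellow 0 1936
purple 0 2500
glue 0 1600
the job is handed in; nothing more can be done
None
```

The blue post's foot is fully inside the blue bay, about 9 mm in from the mouth and clear of both walls. The top image shows no change around the clip strand, jar, glue bottle or other posts, and the job is handed in at 26.6 s.

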